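# Push a flange pallet through sprung flaps into the inspection bay

## Robot

A 7-joint arm with a two-finger parallel gripper is mounted at the origin on the work surface. World frame = base frame: x ahead of the robot, y to its left, z up, the work surface at z = 0. Lengths are in m, angles in degrees, forces in N, time in s.
With the tool pointing down it reaches from about 0.425 to 0.875 m from the base axis. Payload 4.7 kg.
Tool frame: the origin (TCP) lies on the centre line of the jaws, within the pads' length; the fingertips stand env.nose_length ahead of it and the grasp point (between the pads) lies 8 mm behind it (env.nose_length is the distance from the TCP to the fingertips, in m); y points along the fingers, z is the direction in which the jaws open and shut, and the axes are right-handed (so a half turn about y gives the same grasp; the last joint's range is limited). The gripper opens to 87 mm and grips with 3 to 60 N. Pads are 19 mm wide; open, the fingers measure 117 mm over their backs; the gripper's body (75 mm by 190 mm) begins 51 mm behind the grasp point.
Start: joints at [-75.338, 18.392, -4.016, 83.108, 1.295, 78.541, -3.26], TCP at [0.156, 0.631, 0.234] pointing down, gripper open.
Joint ranges: [-163.93, 163.93], [-17.29, 119.83], [-79.2, 71.16], [3.27, 140.29], [-89.18, 269.18], [5.43, 117.66], [-154.24, 154.24]. Speed limits (degrees/s): [147.25, 147.25, 180, 180, 180, 180, 180].

## Interface

Orientations are given as [roll, pitch, yaw] about the fixed x, y, z axes, in that order (R = Rz(yaw) Ry(pitch) Rx(roll)).
In Python, from cell import env, read_camera, camera_info, job, models gives the robot as it stands.
- The arm moves only by the tool move_arm, never from a script. Its argument "moves" is a list of rows, each a list of 6 numbers: the shift along the tool's x, y, z in mm, then the turn, a rotation vector about the tool's x, y, z in degrees. In form: [[x, y, z, ax, ay, az], ...]. A call has 1 to 20 rows; each row is the pose to reach, as a shift and turn from the pose commanded when the call began, along the tool's axes at that moment; what a row does not reach only later rows make up. A row lasts 1/12 s, in which the tool goes at most 41.7 mm and 7.16 degrees, less where a joint would pass 70% of its speed; a pose out of reach is approached as far as the arm can. A call with a gripper value outside its range is refused whole. "claw" is the finger opening in mm, from 0 to 87, set as the call begins (left out, the last holds). The fingers move at their own pace and stop on an object; "newtons" is the grip in N (left out, the last holds). Time passes only in rows, so rows that repeat a pose let the fingers close. It gives the time, the measured TCP pose, the force and the opening at its end, in the units of the state.
- env.get_obs(): the state, without advancing time (a new reading comes with each control period).
- read_camera(name): name is "scene" or "top" or "wrist"; returns (picture, depth): 400x640x3 uint8, red, green, blue; 400x640 float32, m along the optical axis (not along the pixel's ray), 0 where there is no reading.
- camera_info(name): a dict with "fx", "fy", "cx", "cy" (pixels), "R" (3x3) and "t" (3): a world point X has camera coordinates R X + t. Camera axes: x right, y down, z forward; pixel columns grow to the right and rows downward; lengths in m; the calibration is good to about 2 mm. The wrist camera is an equidistant fisheye: a pixel r from the principal point sees the ray r / f radians off the axis. A picture is of the moment at which its call begins: read the wrist's pose just before it. camera_info takes no time and is no camera call; for the wrist camera it gives the pose at the moment of the call.
- job.sign_off(): hands the job in, once; it reports no verdict.
Trained networks look in the newest picture that a camera, given by its name, has taken for a name from the list of things; names that differ only in an ending like _2 or _b are one class to them, and where a whole thing is asked for, a point or a joint stands for the part that bears it (a point fixed in the world has none). Each returns a list of dicts, best first, with "score" (0 to 1); they miss things now and then, are a little off and sometimes report something else, mostly with a low value. They report only what shows in the picture. A call takes as long as a camera call. They do not tell look-alikes from the thing itself.
- models.spot_in(target, camera): "point" ([x, y, z] in m, in world coordinates, good to about 4 mm: the middle of the surface that is visible of it).
- models.cut_out(target, camera): "mask" (400x640 bool, what is visible of it).
The state is a dict: "time_s": time; "qpos": joint angles; "joint_velocities": joint speeds; "effort": joint torques, N m; "tool_pos": TCP position; "tool_rot": TCP orientation; "force": force on the tool from outside, world axes, zero at the start; "wrist_torque": the same for the moment, N m; "grip_width": finger opening in m.
Only numpy, scipy, OpenCV 4.12 (cv2) and the standard library are available. Lean on these libraries where they do the work, as an engineer would, in place of code of your own. Each camera call takes 0.05 s, during which the arm holds its last target.

## Task

Slide the blue pallet carrying the steel flange along the guide lane, through the two orange spring flaps, until it sits fully home against the red end stop, then draw clear so that both flaps swing shut behind it. Keep the pallet down on its base plate and the flange on its spigot, and leave the other things on the bench alone.

Things in the scene. Friction and masses are not known exactly. Their poses are not given: they have to be found in the camera images.
- station: Grey base plate, 400 x 220 mm, top 8 mm above the bench, with an open-topped guide lane; fixed to the bench, place and heading vary. Origin on the bench under mid-lane in the flap plane; x along the lane in the direction of travel, z up. Plate from x = -230 to +170 mm. Walls 8 mm thick, top at z = 44 mm. Nothing covers the lane: fingers reaching down may travel its whole length, flap opening included.
- lane (a point): Point on the base plate (z = 8 mm) under the flaps at mid-lane. Lane along the station's x: funnel whose inner faces close from y = +-105 mm at x = -160 to +-50 at x = -60; throat 100 mm wide up to the flaps at x = 0; then a pocket 132 mm wide to x = 55, a lead-in, and a 100 mm wide bay from x = 80. Hinge posts, 14 mm thick, at y = +-62 mm are the highest parts of the station, to z = 54 mm.
- flap_left (a joint): Angle (rad) of the orange flap on the left of the lane (+y of the station): 0 shut across the lane, grows to 1.6 as it is pushed inwards, towards the end stop; it opens inwards only. Upright hinge at station x = 0, y = +54 mm; leaf 52.5 mm long, 4 mm thick, 11 to 53 mm above the bench. A weak spring (0.016 N m shut, 0.05 wide open) swings it shut when nothing holds it.
- flap_right (a joint): The same for the orange flap hinged on the right (-y of the station, y = -54 mm), a mirror image; the two leaf tips meet at mid-lane.
- pallet: Loose blue pallet, 80 mm long (x), 88 wide (y), 0.25 kg, on the base plate before the funnel. Origin under its centre, x towards the nose, z up. Deck 12 mm thick, nose corners cut 15 mm at 45 degrees. Along the rear edge an upright push wall, 6 mm thick, top 32 mm above its underside, outer face at x = -40 mm: push there. Starts within 0.15 rad of the lane's heading.
- spigot (a point): Point on the pallet's deck (12 mm above its underside, x = +3 mm) at the foot of the white spigot, 29 mm in diameter and 10 mm high, on which the flange sits.
- flange: Loose steel flange, 0.35 kg (hidden factor 0.7 to 1.4): disc of 68 mm diameter and 12 mm thick with a hub of 48 mm diameter up to 28 mm, bore 34 mm. Origin at the centre of its underside, z up. It sits loosely over the pallet's spigot, underside on the deck (20 mm above the bench).
- home (a point): Point on the base plate where the pallet's origin lies when fully home (station x = 112, y = 0, z = 8 mm). The red end stop, 36 mm high, has its face 40 mm beyond, at station x = 152 mm. With the pallet home its rear is at x = 72 mm, clear of the flaps' 53 mm sweep.
- spare_flange: Bystander: another steel flange standing alone on the bench; 68 mm diameter, 28 mm high.
- caliper: Bystander: caliper lying on the bench, 200 x 75 mm, 13 mm high; origin in mid-beam.
- ring_gauge: Bystander: brass ring, 70 mm diameter, 18 mm high.
- plug_gauge: Bystander: upright steel cylinder, 32 mm diameter, 70 mm high.
- mug: Bystander: white mug, 80 mm diameter, 95 mm high.
- cleaner: Bystander: white bottle with a red cap, 60 mm diameter, 120 mm high.
Things that resemble listed ones, but are neither listed nor needed, are in the scene too. Leave any black or green look-alike of the flange alone.

How it is judged:
By the outcome, as a careful person would: the job done as asked, in the order asked, and still so for the second after the job is handed in, with the robot touching nothing.
It also fails if it takes over 43 s, if anything falls off the work surface, if the arm or the gripper's body presses on something with over 40 N, if the wrist force passes 120 N, or if a joint passes its speed limit or range.

## Working session

There is one attempt and no reset: what is moved stays moved. The work goes in short steps, Python scripts to look and compute and a tool call to move; the robot and the scene stay as the last step left them, time stands still between calls to the robot, and variables do not carry over. Pictures are saved under pics/ and viewed, and the job is handed in when it is done.

Besides the shell and the picture viewer there is one more tool, called after "Call:" as a command line: name --pt "numbers of a row" for each row, then --argument value for the rest. move_arm: Moves the arm, as the interface text tells. Its arguments: {"type":"object","properties":{"moves":{"type":"array","items":{"type":"array","items":{"type":"number"}}},"claw":{"type":"number"},"newtons":{"type":"number"}},"required":["moves"]}

```bash
ls; mkdir -p pics; python3 - <<'E'
from cell import env, read_camera, camera_info, job, models
import cv2
print(env.get_obs(), env.nose_length)
for n in ["scene","top"]:
    p,d=read_camera(n); cv2.imwrite(f"pics/{n}0.png",p[:,:,::-1]); i=camera_info(n); print(n,i)
    for t in ["station","pallet","flange","flap_left","flap_right"]:
        print(t,[(round(float(r["score"]),2),[round(float(v),3) for v in r["point"]]) for r in models.spot_in(t,n)[:4]])
E
```

```text
pics
{'time_s': 0.0, 'qpos': array([-75.33829207,  18.44015908,  -4.01663716,  83.17320203,
         1.29512001,  78.53923376,  -3.25898933]), 'joint_velocities': array([ 0.02940506,  0.0050086 , -0.08427004,  0.07480403,  0.10658392,
       -0.03264523,  0.10395077]), 'effort': array([-4.92460174e-06, -4.91273725e+01, -4.03602831e-01, -3.12526309e+01,
       -6.39149174e-02,  4.36471682e-02,  1.60568616e-04]), 'tool_pos': array([0.15555425, 0.63058631, 0.23246406]), 'tool_rot': array([-9.01073449e+01, -5.33624283e-03, -1.38499070e+01]), 'force': array([ 0.31238471, -0.93804115, -0.91312097]), 'wrist_torque': array([0.01489803, 0.00652771, 0.01634442]), 'grip_width': 0.08723224577317021} 0.011
scene {'fx': 370.23353352932276, 'fy': 370.23353352932276, 'cx': 319.1950515329986, 'cy': 194.44162981598217, 'R': array([[ 0.55436167,  0.83206765,  0.01861616],
       [ 0.58911119, -0.37649638, -0.71498145],
       [-0.58790402,  0.4073253 , -0.69889553]]), 't': array([-0.26870982, -0.33596628,  1.51312516])}
station [(0.68, [0.514, 0.032, 0.002])]
pallet [(0.85, [0.51, -0.118, 0.021])]
flan
[... 221 characters left out ...]
51, [0.516, 0.056, 0.041])]
top {'fx': 392.42147600377626, 'fy': 392.42147600377626, 'cx': 315.5869649048821, 'cy': 199.5127561801715, 'R': array([[-0.07886626, -0.99687436,  0.00464958],
       [-0.97143637,  0.07580496, -0.22486661],
       [ 0.22381129, -0.02225116, -0.97437846]]), 't': array([-0.03138412,  0.61031081,  1.18982041])}
station [(0.66, [0.489, 0.048, 0.009])]
pallet [(0.89, [0.472, -0.098, 0.022]), (0.62, [0.474, -0.095, 0.031]), (0.17, [0.477, -0.561, 0.055]), (0.16, [0.488, 0.05, 0.007])]
flange [(0.74, [0.585, -0.366, 0.011]), (0.7, [0.786, 0.068, 0.005]), (0.63, [0.402, -0.27, 0.011]), (0.61, [0.474, -0.095, 0.032])]
flap_left [(0.2, [0.788, 0.068, 0.007])]
flap_right []
```

View pics/scene0.png

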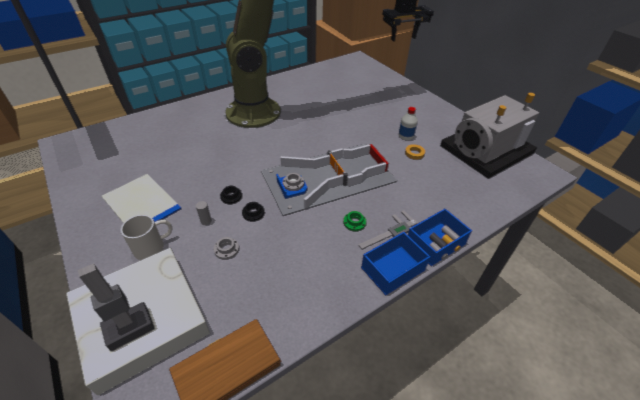

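View pics/top0.png

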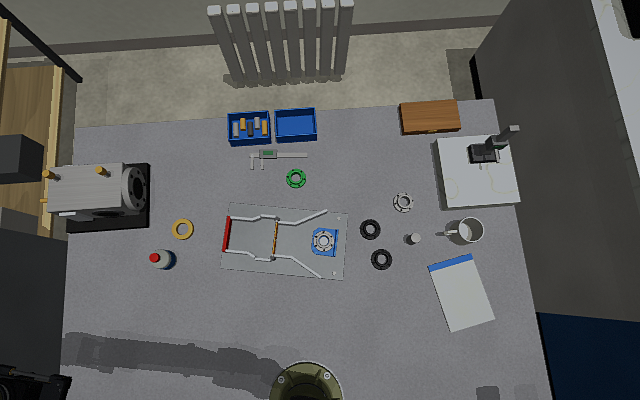

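```bash
cat > h.py <<'E'
from cell import env, read_camera, camera_info, job, models
import cv2, numpy as np
def cloud(n):
    p,d=read_camera(n); i=camera_info(n); v,u=np.mgrid[:400,:640]
    X=np.stack([(u-i['cx'])/i['fx']*d,(v-i['cy'])/i['fy']*d,d],-1)
    W=(X-i['t'])@i['R']; return p,d,W,i
def proj(P,i):
    c=np.asarray(P)@i['R'].T+i['t']; return np.c_[c[:,0]/c[:,2]*i['fx']+i['cx'],c[:,1]/c[:,2]*i['fy']+i['cy']]
E
python3 - <<'E'
from h import *
for n in ["top","scene"]:
    p,d,W,i=cloud(n); h=cv2.cvtColor(p,cv2.COLOR_RGB2HSV); H,S,V=h[...,0].astype(int),h[...,1],h[...,2]
    reg=(abs(W[...,0]-.49)<.15)&(abs(W[...,1]-.05)<.24)&(W[...,2]<.08)&(d>0)
    for nm,m in dict(red=((H<4)|(H>175))&(S>130),orange=(H>5)&(H<22)&(S>110),blue=(H>100)&(H<125)&(S>120)).items():
        q=W[m&reg&(W[...,2]>.008)]
        zt=q[:,2]; 
        top=q[zt>np.percentile(zt,90)-.006] if len(q) else q
        print(n,nm,len(q),'zmax',zt.max().round(4),'mean',top.mean(0).round(4))
        r=cv2.minAreaRect((top[:,:2]*1000).astype(np.float32)); print(r)
    hi=W[reg&(W[...,2]>.039)&(W[...,2]<.06)]
    plate=W[reg&(abs(W[...,2]-.008)<.004)]; 
    print(len(plate), plate[:,2].mean(), cv2.minAreaRect((plate[:,:2]*1000).astype(np.float32)))
    o=p[180:300,200:380] if n=="top" else p[130:220,250:410]
    cv2.imwrite(f"pics/{n}1.png",cv2.resize(o[:,:,::-1],None,fx=4.4,fy=4.4,interpolation=cv2.INTER_CUBIC))
E
```

```text
top red 195 zmax 0.0492 mean [0.5213 0.217  0.0438]
((523.3402099609375, 216.6837158203125), (12.130746841430664, 113.89248657226562), 80.29633331298828)
top orange 68 zmax 0.0573 mean [0.496  0.0617 0.0529]
((497.02752685546875, 61.317909240722656), (4.511593818664551, 99.98600769042969), 79.8924331665039)
top blue 307 zmax 0.0469 mean [ 0.4691 -0.1328  0.0404]
((468.5378723144531, -132.6185302734375), (5.756937503814697, 84.5848617553711), 78.06582641601562)
5981 0.007919245301059252 ((490.3363037109375, 50.232666015625), (298.5776672363281, 479.7760314941406), 0.08569318801164627)
scene red 154 zmax 0.047 mean [0.5241 0.2146 0.0437]
((524.5740966796875, 213.8939666748047), (11.458171844482422, 110.0680160522461), 79.71680450439453)
scene orange 121 zmax 0.0559 mean [0.4944 0.0605 0.051 ]
((492.4815979003906, 60.8995361328125), (6.043674468994141, 100.24810028076172), 77.67774963378906)
scene blue 230 zmax 0.0439 mean [ 0.4728 -0.1349  0.0394]
((469.8716735839844, -134.05426025390625), (6.253058910369873, 85.21849060058594), 77.43159484863281)
3245 0.008275001382974333 ((491.35662841796875, 51.6729736328125), (476.1675109863281, 289.9038391113281), 88.6079330444336)
```

View pics/top1.png

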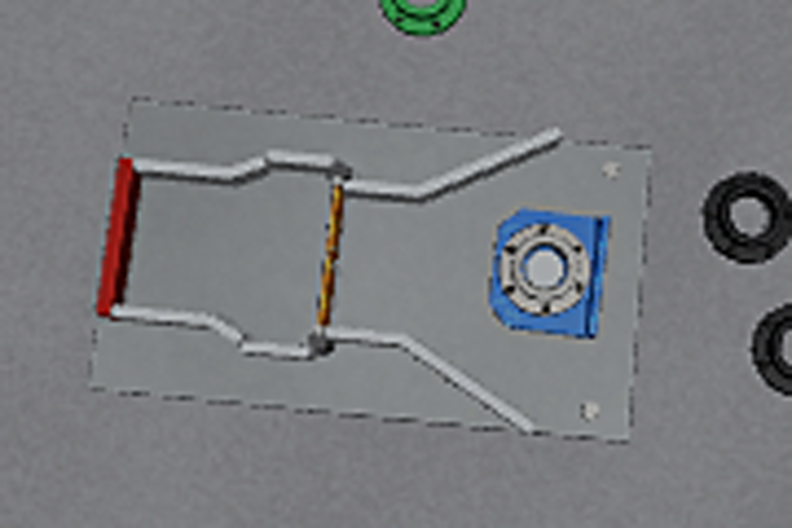

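The top view shows the station with its lane heading image-left (world ~+y, about 80°). The pallet sits at about (323,241) before the funnel, the flaps at (275,238) and the red stop at (227,233). Next I refine the station pose from the walls.

```bash
python3 - <<'E'
from h import *
from scipy.optimize import least_squares
p,d,W,i=cloud("top")
reg=(abs(W[...,0]-.49)<.15)&(abs(W[...,1]-.05)<.24)&(d>0)
P=W[reg&(W[...,2]>.036)&(W[...,2]<.05)]
# guess
def st(P,q):
    c,s=np.cos(q[2]),np.sin(q[2]); D=P[:,:2]-q[:2]; return np.c_[D@[c,s],D@[-s,c]]
q=np.array([.4965,.0612,np.radians(80.2)])
for k in range(5):
    S=st(P,q); x,y=S.T
    thr=(x>-.055)&(x<-.01)&(abs(abs(y)-.054)<.012)
    bay=(x>.085)&(x<.145)&(abs(abs(y)-.054)<.012)
    red=(x>.142)&(x<.17)&(abs(y)<.045)
    m=thr|bay
    def f(v):
        S=st(P,v); a=abs(S[m,1])-.054; b=S[red,0]-.158
        return np.r_[a,b*0.3]
    q=least_squares(f,q,loss='soft_l1',f_scale=.002).x
S=st(P,q); print(q[:2],np.degrees(q[2]),thr.sum(),bay.sum(),red.sum(), S[red,0].min(),S[red,0].mean(),S[red,0].max())
for nm,mm in(("thr",thr),("bay",bay)):
    for sg in(1,-1): print(nm,sg,np.median(S[mm&(sg*S[:,1]>0),1]))
h=cv2.cvtColor(p,cv2.COLOR_RGB2HSV).astype(int)
bl=reg&(h[...,0]>100)&(h[...,0]<125)&(h[...,1]>120)
Q=W[bl&(W[...,2]>.034)]; T=st(Q,q); print("wall",T.mean(0),T.min(0),T.max(0),np.degrees(np.arctan(np.polyfit(T[:,1],T[:,0],1)[0])))
Q=W[bl&(W[...,2]<.03)&(W[...,2]>.012)]; T=st(Q,q); print("deck",T.min(0),T.max(0))
O=W[reg&(h[...,0]>5)&(h[...,0]<22)&(h[...,1]>110)&(W[...,2]>.047)];print("flaps",st(O,q).mean(0))
# overlay
def w(L): 
    L=np.array(L,float)/1000;c,s=np.cos(q[2]),np.sin(q[2]);return np.c_[q[0]+L[:,0]*c-L[:,1]*s,q[1]+L[:,0]*s+L[:,1]*c,L[:,2]]
o=cv2.resize(p[180:300,200:380,::-1],None,fx=4,fy=4)
for L in([[-230,-110,8],[170,-110,8],[170,110,8],[-230,110,8],[-230,-110,8]],[[-160,105,44],[-60,50,44],[0,50,44]],[[-160,-105,44],[-60,-50,44],[0,-50,44]],[[80,50,44],[152,50,36],[152,-50,36],[80,-50,44]],[[0,-54,53],[0,54,53]]):
    cv2.polylines(o,[np.int32((proj(w(L),i)-[200,180]+.5)*4)],False,(0,255,0),1)
cv2.imwrite("pics/ov.png",o)
E
```

```text
[0.49600373 0.06069074] 80.04498290212342 78 106 119 0.1519582927674206 0.15804917699767795 0.16516060710954186
thr 1 0.05350066147495975
thr -1 -0.053544687420026216
bay 1 0.05368398376024634
bay -1 -0.053336799372701596
wall [-0.19525514 -0.00811576] [-0.19940688 -0.04875137] [-0.19196239  0.03267921] 1.8615485306885255
deck [-0.19455419 -0.05125419] [-0.11797168  0.03750553]
flaps [0.00074775 0.00251787]
```

View pics/ov.png

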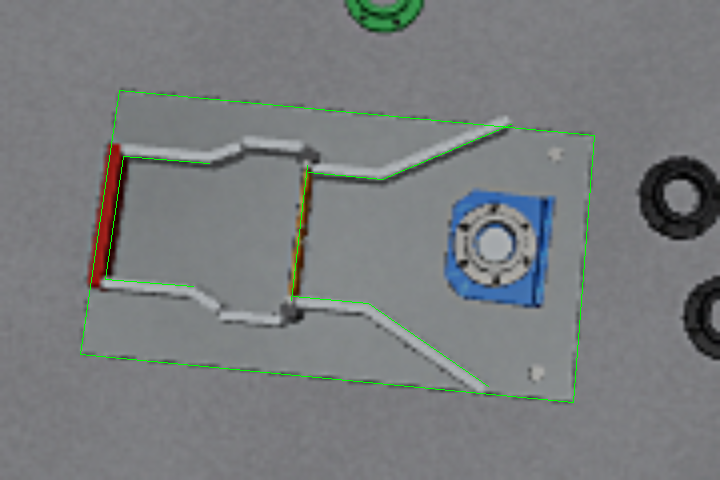

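Call:
move_arm --pt "15 0 -10 0 2 0" --pt "45 0 -30 0 5 0" --pt "78 0 -52 0 9 0" --pt "111 0 -75 0 13 0" --pt "144 0 -97 0 17 0" --pt "177 0 -120 0 21 0" --pt "210 0 -142 0 25 0" --pt "243 0 -164 0 29 0" --pt "276 0 -187 0 33 0" --pt "309 0 -209 0 37 0" --pt "340 0 -236 0 41 0" --pt "370 0 -268 0 45 0" --pt "398 0 -302 0 49 0" --pt "417 0 -338 0 53 0" --pt "428 0 -374 0 57 0" --pt "437 0 -410 0 60 0" --pt "445 0 -446 0 63 0" --pt "452 0 -482 0 66 0" --pt "458 0 -518 0 69 0" --pt "464 0 -553 0 72 0" --claw 44 --newtons 20

```text
time_s: 2.42
tool_pos: [0.4734, -0.0189, 0.2338]
tool_rot: [-90.0, 0.0, -86.0]
force: [0.7, 0.6, -0.6]
grip_width: 0.0441
```

Call:
move_arm --pt "36 0 -5 0 4 0" --pt "72 0 -10 0 8 0" --pt "105 0 -14 0 11 0" --pt "130 0 -17 0 13 0" --pt "144 0 -19 0 14.1 0" --pt "144.5 10 -19 0 14.1 0" --pt "144.5 40 -19 0 14.1 0" --pt "144.5 75 -19 0 14.1 0" --pt "144.5 110 -19 0 14.1 0" --pt "144.5 135 -19 0 14.1 0" --pt "144.5 150 -19 0 14.1 0" --pt "144.5 155 -19 0 14.1 0" --pt "144.5 155 -19 0 14.1 0"

```text
time_s: 3.5
tool_pos: [0.4643, -0.1604, 0.0767]
tool_rot: [-90.2, -0.0, -99.8]
force: [-1.0, -0.8, 0.2]
grip_width: 0.0442
```

```bash
cat >> h.py <<'E'
Q=np.array([.4960,.0607,np.radians(80.05)])
def st(P,q=Q):
    P=np.atleast_2d(P);c,s=np.cos(q[2]),np.sin(q[2]); D=P[:,:2]-q[:2]; return np.c_[D@[c,s],D@[-s,c]]
E
python3 - <<'E'
from h import *
o=env.get_obs(); print(st(o['tool_pos']).round(4),o['tool_pos'],o['tool_rot'],o['force'])
p,d,W,i=cloud("scene"); cv2.imwrite("pics/s2.png",cv2.resize(p[90:250,210:430,::-1],None,fx=3.5,fy=3.5))
E
```

```text
[[-0.2233 -0.0069]] [ 0.46425811 -0.16039866  0.07674456] [-9.02124334e+01 -4.30863998e-04 -9.98031768e+01] [-0.95466781 -0.77260014  0.1726419 ]
```

View pics/s2.png

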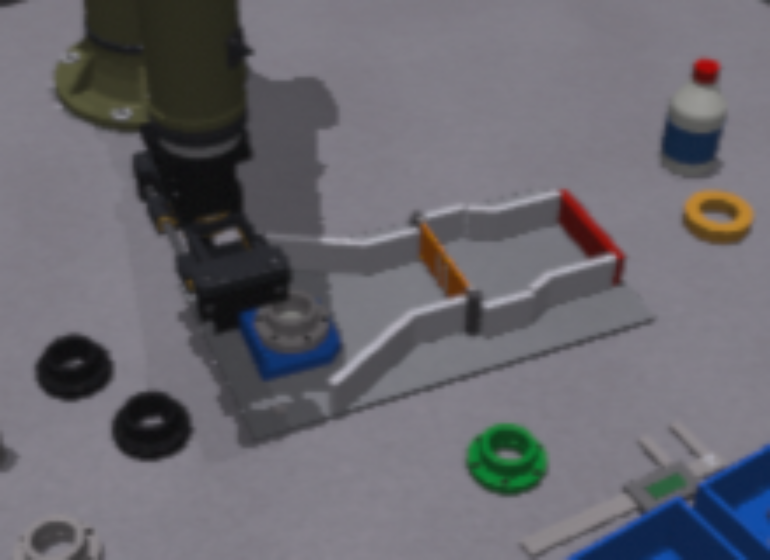

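Call:
move_arm --pt "1 10 1 0 0 0" --pt "1 25 1 0 0 0" --pt "1 40 1 0 0 0" --pt "1 48 1 0 0 0" --pt "1 51 1 0 0 0" --pt "1 51 1 0 0 0" --pt "1 51 1 0 0 0"

```text
time_s: 4.13
tool_pos: [0.4667, -0.1637, 0.0281]
tool_rot: [-89.9, 0.0, -100.0]
force: [0.1, 0.5, 0.1]
grip_width: 0.0438
```

```bash
python3 - <<'E'
from h import *
o=env.get_obs(); print(st(o['tool_pos']).round(4),o['tool_pos'],o['tool_rot'],o['force'])
p,d=read_camera("wrist"); cv2.imwrite("pics/w2.png",p[:,:,::-1])
E
```

```text
[[-0.2261 -0.0099]] [ 0.46669819 -0.16370163  0.02814836] [-8.99336571e+01  8.82295371e-03 -9.99538091e+01] [0.12905599 0.54999347 0.11314649]
```

View pics/w2.png

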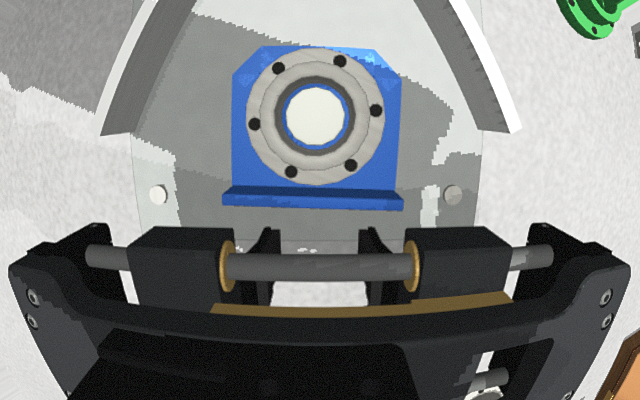

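Call:
move_arm --pt "-5 0 0 0 0 0" --pt "-10 0 0 0 0 0" --pt "-13 0 0 0 0 0" --pt "-16 0 0 0 0 0" --pt "-19 0 0 0 0 0" --pt "-22 0 0 0 0 0" --pt "-26 0 -0.3 0 0 0" --pt "-30 0 -0.8 0 0 0" --pt "-34 0 -1.5 0 0 0" --pt "-38 0 -2.2 0 0 0" --pt "-42 0 -3 0 0 0" --pt "-46 0 -3.8 0 0 0" --pt "-50 0 -4.5 0 0 0" --pt "-54 0 -5.2 0 0 0" --pt "-58 0 -6 0 0 0" --pt "-62 0 -6.7 0 0 0" --pt "-66 0 -7.3 0 0 0" --pt "-69 0 -7.8 0 0 0" --pt "-71 0 -8 0 0 0" --pt "-71 0 -8 0 0 0"

```text
time_s: 5.85
tool_pos: [0.4706, -0.0919, 0.0278]
tool_rot: [-90.0, 0.0, -99.9]
force: [-0.3, -3.7, 2.9]
grip_width: 0.0442
```

```bash
cat > look.py <<'E'
from h import *
import sys
k=sys.argv[1]
o=env.get_obs(); print(st(o['tool_pos']).round(4),o['tool_pos'],o['tool_rot'],o['force'])
p,d=read_camera("wrist")
p2,d2,W,i=cloud("top"); a=p2[180:300,200:380]
cv2.imwrite(f"pics/c{k}.png",np.vstack([p[:,:,::-1][:320,:],cv2.resize(a[:,:,::-1],(420,280)).copy() if 0 else cv2.copyMakeBorder(cv2.resize(a[:,:,::-1],(405,270),interpolation=cv2.INTER_CUBIC),0,0,0,235,cv2.BORDER_CONSTANT)]))
h=cv2.cvtColor(p2,cv2.COLOR_RGB2HSV).astype(int)
bl=(h[...,0]>100)&(h[...,0]<125)&(h[...,1]>120)&(abs(W[...,0]-.49)<.15)&(abs(W[...,1]-.05)<.24)&(d2>0)
for lo,hi in((.034,.05),(.012,.03)):
    Qp=W[bl&(W[...,2]>lo)&(W[...,2]<hi)]
    if len(Qp)>5:
        T=st(Qp); print(lo,len(T),T.mean(0).round(4),T.min(0).round(4),T.max(0).round(4))
E
python3 look.py 3
```

```text
[[-0.1547 -0.0014]] [ 0.47062682 -0.09190626  0.0277687 ] [-8.99860915e+01  3.28660032e-03 -9.99220879e+01] [-0.3476025  -3.70475453  2.90647805]
0.012 83 [-0.0755 -0.0003] [-0.0901 -0.0414] [-0.0647  0.0445]
```

View pics/c3.png

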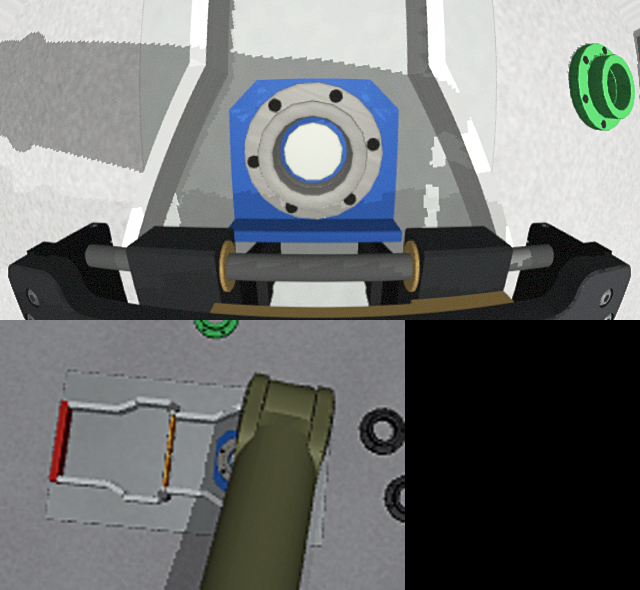

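Call:
move_arm --pt "-3 0 0 0 0 0" --pt "-7 0 0.2 0 0 0" --pt "-12 0 0.4 0 0 0" --pt "-17 0 0.6 0 0 0" --pt "-22 0 0.8 0 0 0" --pt "-27 0 1 0 0 0" --pt "-32 0 1 0 0 0" --pt "-37 0 1 0 0 0" --pt "-42 0 1 0 0 0" --pt "-47 0 1 0 0 0" --pt "-52 0 1 0 0 0" --pt "-56 0 1 0 0 0" --pt "-60 0 1 0 0 0" --pt "-64 0 1 0 0 0" --pt "-68 0 1 0 0 0" --pt "-72 0 1 0 0 0" --pt "-76 0 1 0 0 0" --pt "-80 0 1 0 0 0" --pt "-83 0 1 0 0 0" --pt "-85 0 1 0 0 0"

```text
time_s: 7.62
tool_pos: [0.4855, -0.0112, 0.0277]
tool_rot: [-90.1, -0.2, -100.0]
force: [-1.0, -10.4, 6.8]
grip_width: 0.0438
```

```bash
python3 look.py 4
```

```text
[[-0.0726 -0.0021]] [ 0.48553442 -0.01122015  0.02766947] [ -90.05063353   -0.18218356 -100.02215587] [ -0.98371018 -10.3816611    6.80191115]
```

View pics/c4.png

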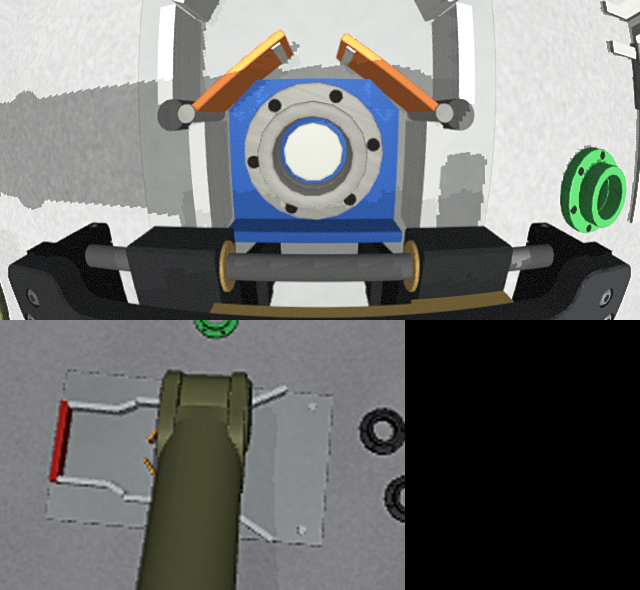

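Call:
move_arm --pt "-3 0 0 0 0 0" --pt "-7 0 0 0 0 0" --pt "-11 0 0 0 0 0" --pt "-15 0 0 0 0 0" --pt "-19 0 0 0 0 0" --pt "-23 0 0 0 0 0" --pt "-27 0 0 0 0 0" --pt "-31 0 0 0 0 0" --pt "-35 0 0 0 0 0" --pt "-39 0 0 0 0 0" --pt "-43 0 0 0 0 0" --pt "-47 0 0 0 0 0" --pt "-51 0 0 0 0 0" --pt "-55 0 0 0 0 0" --pt "-59 0 0 0 0 0" --pt "-63 0 0 0 0 0" --pt "-67 0 0 0 0 0" --pt "-71 0 0 0 0 0" --pt "-74 0 0 0 0 0" --pt "-76 0 0 0 0 0"

```text
time_s: 9.38
tool_pos: [0.4986, 0.0639, 0.0277]
tool_rot: [-90.1, -0.2, -100.0]
force: [-1.5, -9.6, 8.0]
grip_width: 0.0442
```

```bash
python3 look.py 5
```

```text
[[ 0.0036 -0.002 ]] [0.49856673 0.06388806 0.0276695 ] [ -90.08745265   -0.16874937 -100.01892567] [-1.48987306 -9.60782748  7.99733302]
```

View pics/c5.png

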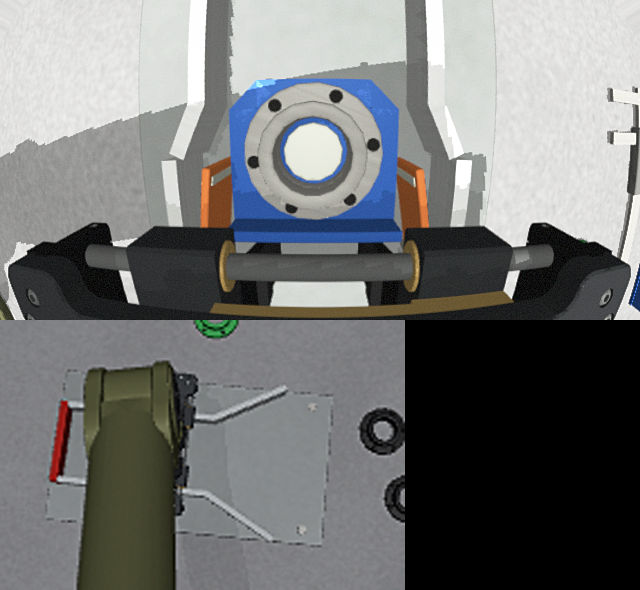

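Call:
move_arm --pt "-3 0 0 0 0 0" --pt "-7 0 0 0 0 0" --pt "-11 0 0 0 0 0" --pt "-15 0 0 0 0 0" --pt "-19 0 0 0 0 0" --pt "-23 0 0 0 0 0" --pt "-27 0 0 0 0 0" --pt "-31 0 0 0 0 0" --pt "-35 0 0 0 0 0" --pt "-39 0 0 0 0 0" --pt "-42 0 0 0 0 0" --pt "-45 0 0 0 0 0" --pt "-48 0 0 0 0 0" --pt "-50 0 0 0 0 0" --pt "-52 0 0 0 0 0" --pt "-53 0 0 0 0 0" --pt "-54 0 0 0 0 0" --pt "-54 0 0 0 0 0"

```text
time_s: 10.98
tool_pos: [0.5076, 0.1168, 0.0275]
tool_rot: [-90.1, -0.2, -100.0]
force: [-0.8, -9.1, 7.5]
grip_width: 0.0438
```

```bash
python3 look.py 6
```

```text
[[ 0.0572 -0.0017]] [0.50759365 0.11678365 0.02748697] [ -90.13157854   -0.19062151 -100.03774331] [-0.84247823 -9.1494122   7.4689477 ]
```

View pics/c6.png

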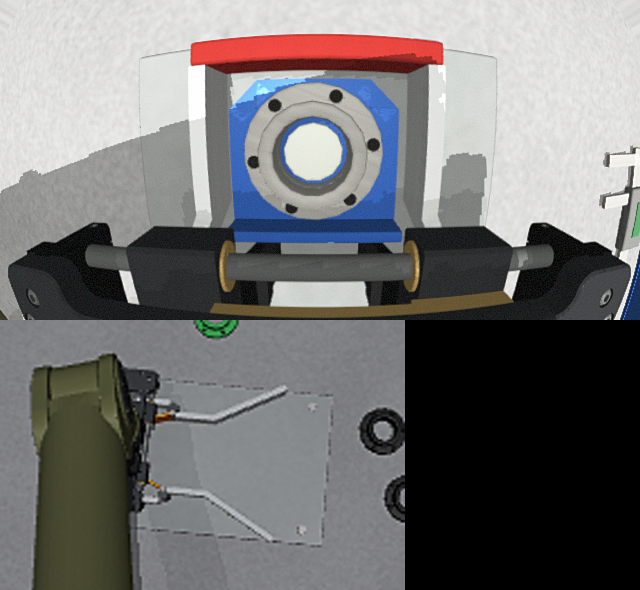

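Call:
move_arm --pt "-1 0 0 0 0 0" --pt "-2 0 0 0 0 0" --pt "-3 0 0 0 0 0" --pt "-4 0 0 0 0 0" --pt "-5 0 0 0 0 0" --pt "-5.5 0 0 0 0 0" --pt "-6 0 0 0 0 0" --pt "-6 0 0 0 0 0"

```text
time_s: 11.75
tool_pos: [0.5085, 0.1224, 0.0275]
tool_rot: [-90.1, -0.2, -100.0]
force: [-2.9, -9.9, 8.0]
grip_width: 0.0442
```

```bash
python3 look.py 7
```

```text
[[ 0.0629 -0.0017]] [0.50852432 0.12235288 0.02748357] [ -90.14517275   -0.21287642 -100.0466339 ] [-2.90252435 -9.93652876  8.0416871 ]
```

View pics/c7.png

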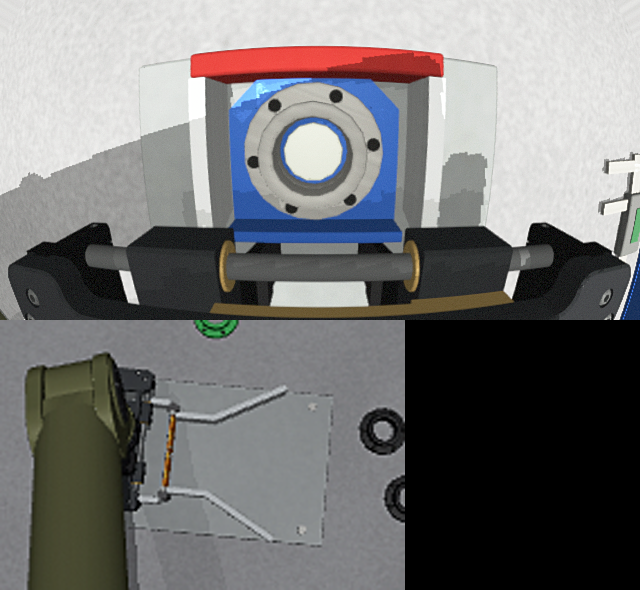

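Call:
move_arm --pt "-0.7 0 0 0 0 0" --pt "-1.4 0 0 0 0 0" --pt "-2 0 0 0 0 0" --pt "-2.5 0 0 0 0 0" --pt "-2.5 0 0 0 0 0"

```text
time_s: 12.27
tool_pos: [0.5085, 0.1224, 0.0274]
tool_rot: [-90.2, -0.4, -100.1]
force: [-2.9, -14.6, 10.7]
grip_width: 0.044
```

Call:
move_arm --pt "-1 0 0 0 0 0" --pt "-2 0 0 0 0 0" --pt "-3 0 0 0 0 0" --pt "-3 0 0 0 0 0"

```text
time_s: 12.6
tool_pos: [0.5085, 0.1225, 0.0274]
tool_rot: [-90.3, -0.6, -100.2]
force: [-5.7, -19.3, 15.5]
grip_width: 0.044
```

```bash
python3 look.py 8; python3 - <<'E'
import cv2
p=cv2.imread('pics/c8.png')[30:260,170:470]; cv2.imwrite('pics/c8z.png',cv2.resize(p,None,fx=2.5,fy=2.5))
E
```

```text
[[ 0.063  -0.0016]] [0.50849685 0.12247168 0.02739169] [ -90.27546678   -0.60175153 -100.15664529] [ -5.65459167 -19.338134    15.52865382]
```

View pics/c8z.png

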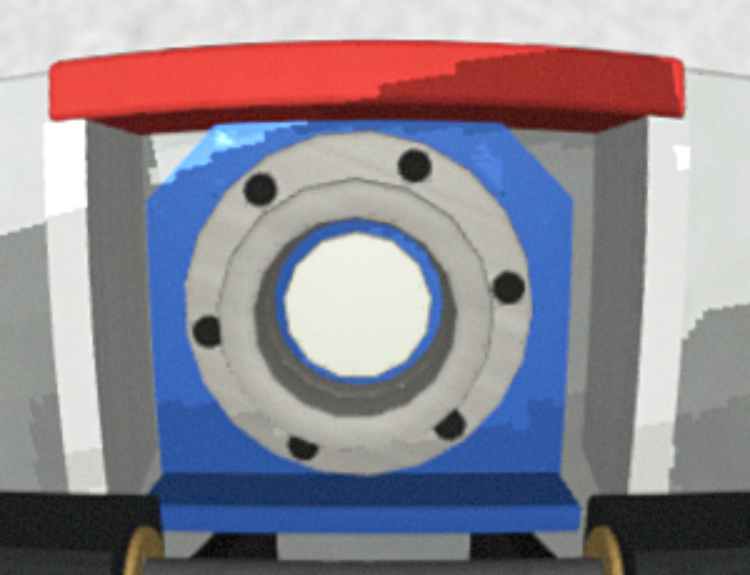

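Call:
move_arm --pt "2 0 0 0 0 0" --pt "4 0 0 0 0 0" --pt "7 0 0 0 0 0" --pt "11 0 0 0 0 0" --pt "16 0 0 0 0 0" --pt "22 0 0 0 0 0" --pt "25 0 0 0 0 0" --pt "25 -5 0 0 0 0" --pt "25 -20 0 0 0 0" --pt "25 -45 0 0 0 0" --pt "25 -75 0 0 0 0" --pt "25 -110 0 0 0 0" --pt "25 -145 0 0 0 0" --pt "25 -170 0 0 0 0" --pt "25 -185 0 0 0 0" --pt "25 -190 0 0 0 0"

```text
time_s: 14.03
tool_pos: [0.5078, 0.1068, 0.2211]
tool_rot: [-89.7, 0.2, -99.9]
force: [0.8, 0.8, 1.3]
grip_width: 0.0439
```

Call:
move_arm --pt "20 0 0 0 0 0" --pt "50 0 0 0 0 0" --pt "90 0 0 0 0 0" --pt "130 0 0 0 0 0" --pt "170 0 0 0 0 0" --pt "210 0 0 0 0 0" --pt "240 0 0 0 0 0" --pt "260 0 0 0 0 0" --pt "265 0 0 0 0 0" --pt "265 0 0 0 0 0"

```text
time_s: 14.87
tool_pos: [0.4598, -0.156, 0.217]
tool_rot: [-90.0, 0.0, -100.1]
force: [0.0, 0.9, 0.1]
grip_width: 0.0442
```

```bash
python3 look.py 9; python3 - <<'E'
from h import *
p,d,W,i=cloud("top"); h=cv2.cvtColor(p,cv2.COLOR_RGB2HSV).astype(int)
reg=(abs(W[...,0]-.49)<.15)&(abs(W[...,1]-.05)<.24)&(d>0)
O=W[reg&(h[...,0]>5)&(h[...,0]<22)&(h[...,1]>110)&(W[...,2]>.047)];T=st(O);print("flaps",len(O),T.mean(0),T.min(0),T.max(0))
bl=W[reg&(h[...,0]>100)&(h[...,0]<125)&(h[...,1]>120)&(W[...,2]>.033)]; T=st(bl);print("wall",T.mean(0),bl[:,2].max(),np.degrees(np.arctan(np.polyfit(T[:,1],T[:,0],1)[0])))
S=st(W.reshape(-1,3)).reshape(400,640,2); m=reg&(np.hypot(S[...,0]-.115,S[...,1])<.03)&(W[...,2]>.04); print("hub",W[m].mean(0),S[m].mean(0))
a,_=read_camera("scene")
cv2.imwrite("pics/f.png",np.vstack([cv2.resize(p[180:300,200:380,::-1],(450,300),interpolation=cv2.INTER_CUBIC),cv2.resize(a[130:230,250:400,::-1],(450,300),interpolation=cv2.INTER_CUBIC)]))
cv2.imwrite("pics/f2.png",a[:,:,::-1])
E
```

```text
[[-0.2197 -0.0018]] [ 0.45977171 -0.15596209  0.21703476] [-9.00476877e+01  1.78112010e-02 -1.00134964e+02] [0.02880803 0.85837832 0.0617748 ]
0.034 57 [0.0756 0.0008] [ 0.0724 -0.0421] [0.0792 0.0454]
0.012 242 [0.1107 0.0036] [ 0.0722 -0.0421] [0.153  0.0456]
flaps 35 [-0.00440101  0.00345985] [-0.18230272 -0.05055193] [0.00314239 0.0538059 ]
wall [0.06373572 0.00207993] 0.6016597142829229 -10.189588041842015
hub [0.51432201 0.17391397 0.04710814] [0.11467695 0.00151567]
```

View pics/f.png

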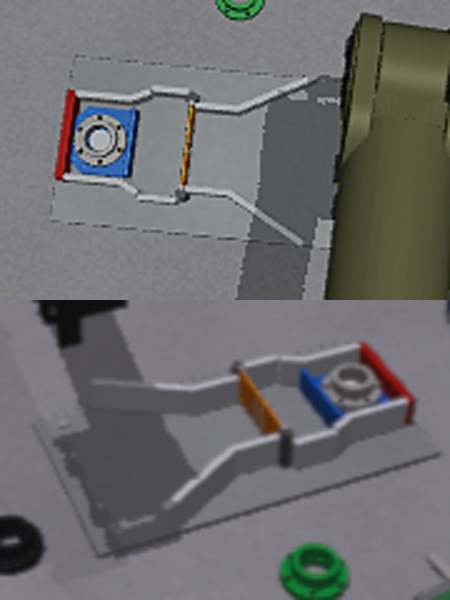

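View pics/f2.png

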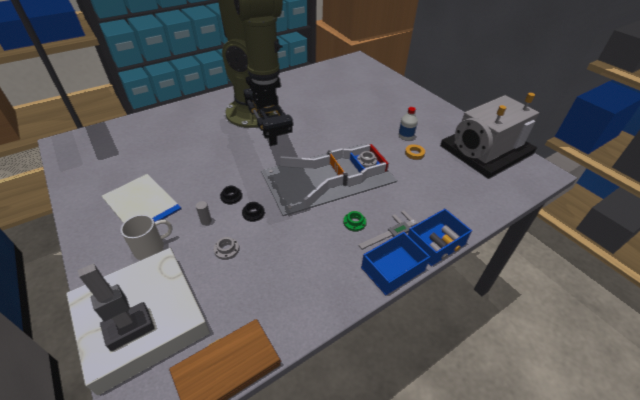

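```bash
python3 -c "
from cell import job; print(job.sign_off())"
```

```text
the job is handed in; nothing more can be done
None
```

The pallet is fully home against the red end stop, the flange is still on its spigot, and both flaps are shut behind it. I handed the job in at about 15 s of the 43 s allowed.

**How it was done:** I pushed on the rear wall with both fingers, through the funnel and the flaps, until the tool stopped moving and the force rose to about 20 N. I then backed off about 20 mm to unload the fingers, lifted straight up and moved the arm well away.

**Last checks, in station coordinates:**

| Check | Measured | Expected |
|---|---|---|
| Push wall centre, x | 75.6 mm | 75 mm |
| Pallet nose, x | about 153 mm | 152 mm |
| Flange hub centre, x | 114.7 mm | 115 mm |
| Flange hub top, z | 47 mm | 48 mm |

- **Flaps:** Both look closed across the lane in the top and scene views.
- **Other things on the bench:** They look to be where they started.
- **Force:** The largest wrist force I read was about 25 N, while seating the pallet.
- **Checks that disagreed:** In the last script, the arm in view spoiled the repeat wall measurement, and stray pixels got into the flap position readout. I disregarded both and relied on the clean wall measurement from the check just before, and on the pictures for the flaps.

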